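# Walk the forming block round to the fence

## Task

The heavy aluminium forming block stands askew on the jeweller's bench. With the fingertips, nudge its corners in turn to walk it round on the spot (its middle straying no more than about 3 cm) until a long side is parallel to the wooden fence with clear space still between them, then push it straight up until that long side lies flush against the fence. Push only: never lift or tip the block, do not let it knock the fence while it is still askew, and leave the tin, hammer and mandrel alone.

Things in the scene. Friction and masses are not known exactly. Their poses are not given: they have to be found in the camera images.
- block: Loose aluminium block, 1 kg: 112 mm long (its x), 90 wide (its y), 40 high, plain upright sides, three narrow slots lengthwise in its top. Too wide to grip. Origin: centre of underside, z up. Either long side (y = +45 or -45 mm) may face the fence. Dry friction, 4 to 9 N straight. Pushed near a corner it turns about a point beyond its middle (about 0.13 rad per 10 mm).
- fence: Hardwood rail screwed to the bench (fixed): 280 mm long (its x), 25 thick (its y), 35 high. Origin: centre of underside, z up. Its working face, towards the block, is at y = -12.5 mm; the block starts on that side, its centre at y = -165 to -180 mm, near the middle of the length. The flush block's centre is at y = -57.5 mm.
- tin: Bystander: shallow round steel tin, 84 mm across, 18 mm high, with beads in it. Origin: centre of its underside.
- hammer: Bystander: small hammer lying on the bench, 220 mm long along its x, handle to -x. Origin: under the tool, near its middle.
- mandrel: Bystander: upright tapered steel mandrel 130 mm high on a round foot 64 mm across. Origin: centre of its underside.
There are look-alikes about, which are no part of the job. Of the things that look like the block, take the one that is nearest to the robot's base at the start.

How it is judged:
By the outcome, as a careful person would: the job done as asked, in the order asked, and still so for the second after the job is handed in, with the robot touching nothing.
It also fails if it takes over 72 s, if anything falls off the work surface, if the arm or the gripper's body presses on something with over 40 N, if the wrist force passes 120 N, or if a joint passes its speed limit or range.

## Robot

A 7-joint arm with a two-finger parallel gripper is mounted at the origin on the work surface. World frame = base frame: x ahead of the robot, y to its left, z up, the work surface at z = 0. Lengths are in mm, angles in rad, forces in N, time in s.
With the tool pointing down it reaches from about 400 to 925 mm from the base axis. Payload 4.1 kg.
Tool frame: the origin (TCP) lies at the centre of the arm's flange, where the gripper is bolted on; the fingertips stand 173 mm ahead of it and the grasp point (between the pads) lies 155 mm ahead of it; z points along the fingers, y is the line along which they close (so a half turn about z gives the same grasp; the last joint's range is limited). The gripper opens to 85 mm and grips with 20 to 120 N. Pads are 22 mm wide; open, the fingers measure 114 mm over their backs; the gripper's body (76 mm by 85 mm) begins 54 mm behind the grasp point. The pads swing forward as they close: fully open they stand 13 mm farther back than shut.
Start: joints at [1.25, 0.398, 0.045, 1.537, -0.019, 1.207, -0.051], TCP at [143.023, -634.084, 404.747] pointing down, gripper open.
Joint ranges: [-2.82, 2.82], [-0.49, 2.23], [-1.37, 1.46], [0, 2.46], [-1.36, 4.5], [0.23, 2], [-2.94, 2.94]. Speed limits (rad/s): [2.57, 2.57, 3.14, 3.14, 3.14, 3.14, 3.14].

## Interface

Orientations are given as a unit quaternion [x, y, z, w].
In Python, from workcell import bot gives the robot as it stands. The module is installed in compiled form; this text tells all that it offers.
- The arm moves only by the tool move_arm, never from a script. Its argument "commands" is text: rows parted by semicolons, each of 7 numbers parted by spaces: the shift along the world's x, y, z in mm, then the turn, a rotation vector about the world's x, y, z in degrees, then the gripper's target within -1 to 1 (fully open at 1, half-way at 0, shut at -1). In form: dx dy dz rx ry rz jaw; .... A call has 1 to 10 rows; each row shifts and turns the commanded pose from where the row before left it; what a row does not reach is not made up. A row lasts 1/8 s, in which the tool goes at most 62.5 mm and 10.7 degrees, less where a joint would pass 70% of its speed; a pose out of reach is approached as far as the arm can. A call with a gripper value outside its range is refused whole. The fingers move at their own pace and stop on an object; "newtons" is the grip in N (left out, the last holds). Time passes only in rows, so rows that do not move let the fingers close. It gives the time, the measured TCP pose, the force, the opening and the grip force at its end, in the units of the state.
- bot.read_state(): the state, without advancing time (a new reading comes with each control period).
- bot.capture(name): name is "side" or "top" or "wrist"; returns the picture (480x640x3 uint8, red, green, blue); there is no depth.
- bot.camera_info(name): a dict with "fx", "fy", "cx", "cy" (pixels), "rvec" (rotation vector, rad) and "tvec" (3), from world to camera coordinates, as OpenCV has them; the wrist camera has in their place "mount" (4x4, takes a point from camera to tool coordinates, whose origin is the TCP and whose axes are the flange's). Camera axes: x right, y down, z forward; pixel columns grow to the right and rows downward; lengths in mm; the calibration is good to about 2 mm. A picture is of the moment at which its call begins: read the wrist's pose just before it. camera_info takes no time and is no camera call.
- bot.finish_job(): hands the job in; it is judged then, once.
The state is a dict: "time": time; "joint_pos": joint angles; "joint_vel": joint speeds; "joint_efforts": joint torques, N m; "tool_pos": TCP position; "orientation": TCP orientation; "contact_force": force on the tool from outside, world axes, zero at the start; "wrist_torque": the same for the moment, N m; "finger_gap": opening from 0.0 (shut) to 1.0 (fully open); "grasp_force": force on a finger pad.
Only numpy, scipy, OpenCV 4.12 (cv2) and the standard library are available. Lean on these libraries where they do the work, as an engineer would, in place of code of your own. Each camera call takes 0.05 s, during which the arm holds its last target. There are 200 camera calls.

## Working session

There is one attempt and no reset: what is moved stays moved. The work goes in short steps, Python scripts to look and compute and a tool call to move; the robot and the scene stay as the last step left them, time stands still between calls to the robot, and variables do not carry over. Pictures are saved under pics/ and viewed, at most 10 in all, crops included, and the job is handed in when it is done.

Besides the shell and the picture viewer there is one more tool, called after "Emit:" by a JSON object that holds its "api" and its "payload", one argument or row to a line. move_arm: Moves the arm, as the interface text tells. Its arguments: {"type":"object","properties":{"commands":{"type":"string"},"newtons":{"type":"number"}},"required":["commands"]}

```bash
mkdir -p pics; cat > h.py <<'E'
import numpy as np, cv2
from workcell import bot
def cam(n):
    i=bot.camera_info(n);K=np.array([[i['fx'],0,i['cx']],[0,i['fy'],i['cy']],[0,0,1.]])
    R=cv2.Rodrigues(np.array(i['rvec'],float))[0];t=np.array(i['tvec'],float).ravel();return K,R,t
def ray(n,px,z):
    K,R,t=cam(n);px=np.atleast_2d(np.array(px,float))
    d=(np.linalg.inv(K)@np.c_[px,np.ones(len(px))].T).T@R;c=-R.T@t
    return c+d*((z-c[2])/d[:,2])[:,None]
def proj(n,P):
    K,R,t=cam(n);q=(np.atleast_2d(P)@R.T+t)@K.T;return q[:,:2]/q[:,2:]
def snap(n,f):
    im=bot.capture(n);cv2.imwrite('pics/'+f,im[:,:,::-1]);return im
E
python3 - <<'E'
from h import *
snap('top','t0.png');snap('side','s0.png')
for n in('top','side'):
    K,R,t=cam(n);print(n,K[0,0],-R.T@t,R[2])
print(bot.read_state())
E
```

```text
top 441.95348375408406 [451.97787197 -18.00118245 936.54245579] [ 0.17134915  0.02268429 -0.98494918]
side 566.3716012635028 [316.45946486 907.32764083 568.6416043 ] [ 0.27714551 -0.83491244 -0.47551192]
{'time': 0.1, 'joint_pos': array([ 1.24998643,  0.39911388,  0.04505591,  1.53777914, -0.01867323,
        1.20690005, -0.05065734]), 'joint_vel': array([-0.00069195, -0.00118247,  0.00168725, -0.00085103, -0.00134379,
        0.00145914,  0.00119599]), 'joint_efforts': array([ 3.57667552e-03, -4.76261759e+01,  1.37013204e+00, -2.54949939e+01,
        1.19941769e-02,  4.97287707e-03, -1.25911100e-05]), 'tool_pos': array([ 142.96663839, -633.80158952,  403.75898514]), 'orientation': array([ 9.93847886e-01,  1.10750115e-01, -1.75322976e-04, -8.72313815e-04]), 'contact_force': array([-0.06242853, -0.39120762,  0.03064267]), 'wrist_torque': array([0.07401683, 0.08916279, 0.00475888]), 'grasp_force': 0.0, 'finger_gap': 1.000513247921352}
```

View pics/t0.png

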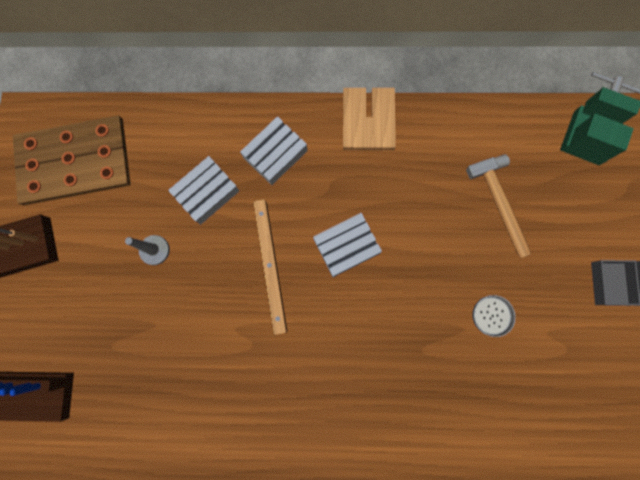

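View pics/s0.png

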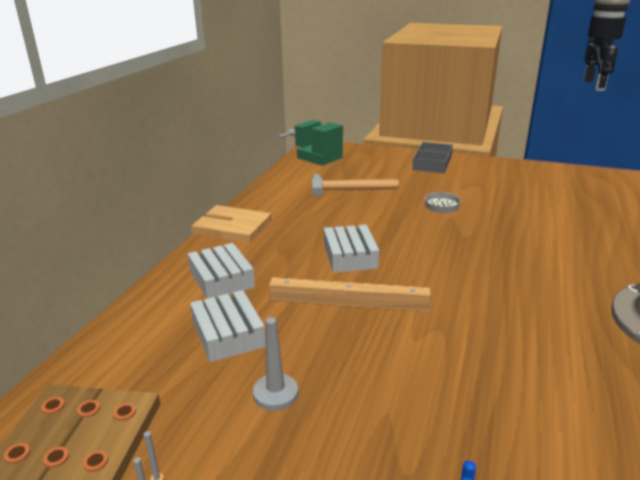

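Three look-alike blocks appear in the top view, at (203,189), (274,149) and (348,244). The one at (348,244) fits: it is nearest the base at the bottom edge and lies on the working side of the fence, near the middle of its length. The fence runs from (260,201) to (280,333). The tin is at (494,316), the hammer at (497,205) and the mandrel at (152,250).

```bash
cat >> h.py <<'E'
def block_top(im,c,r=60):
    """grey block-top mask near pixel c -> min-area-rect corners"""
    hsv=cv2.cvtColor(im,cv2.COLOR_RGB2HSV)
    m=((hsv[:,:,1]<70)&(hsv[:,:,2]>110)).astype(np.uint8)
    w=np.zeros_like(m);cv2.circle(w,tuple(int(v) for v in c),r,1,-1);m&=w
    m=cv2.morphologyEx(m,cv2.MORPH_CLOSE,np.ones((9,9)))
    cs,_=cv2.findContours(m,0,2);k=max(cs,key=cv2.contourArea)
    return k,cv2.boxPoints(cv2.minAreaRect(k))
def rect(n,im,c,z=40,r=60):
    k,_=block_top(im,c,r);P=ray(n,k[:,0,:],z)[:,:2].astype(np.float32)
    (cx,cy),(a,b),_=R=cv2.minAreaRect(P);B=cv2.boxPoints(R)
    e=B[1]-B[0];f=B[2]-B[1];l=e if np.hypot(*e)>np.hypot(*f) else f
    return np.array([cx,cy]),sorted((a,b)),np.degrees(np.arctan2(l[1],l[0]))%180,B
E
python3 - <<'E'
from h import *
im=cv2.imread('pics/t0.png')[:,:,::-1].copy()
for c in[(348,244),(274,149),(203,189)]:
    C,s,a,B=rect('top',im,c,r=45);print(C,s,a,B.round().tolist(),'dist',np.hypot(*C))
hsv=cv2.cvtColor(im,cv2.COLOR_RGB2HSV)
m=((hsv[:,:,2]>165)&(hsv[:,:,1]>70)).astype(np.uint8);w=np.zeros_like(m);w[190:345,245:295]=1;m&=w
m=cv2.morphologyEx(m,cv2.MORPH_CLOSE,np.ones((5,5)))
k=max(cv2.findContours(m,0,2)[0],key=cv2.contourArea)
P=ray('top',k[:,0,:],35)[:,:2].astype(np.float32);R=cv2.minAreaRect(P);print('fence',R,cv2.boxPoints(R).round().tolist())
v=im[190:340,230:400].copy()[:,:,::-1];v=v.copy()
cv2.drawContours(v,[k-np.array([230,190])],-1,(0,0,255),1)
kk,_=block_top(im,(348,244),45);cv2.drawContours(v,[kk-np.array([230,190])],-1,(0,255,0),1)
cv2.imwrite('pics/c0.png',cv2.resize(v,None,fx=4,fy=4))
for p,z in[((494,316),18),((497,205),15),((152,250),5)]:print(ray('top',p,z).round())
E
```

```text
[592.33605957 -51.60967255] [92.60653686523438, 113.94459533691406] 117.06705 [[525.0, -22.0], [577.0, -123.0], [659.0, -81.0], [608.0, 20.0]] dist 594.580159244849
[798.85351562 107.07723999] [92.66070556640625, 115.76060485839844] 135.61943 [[725.0, 114.0], [808.0, 33.0], [873.0, 100.0], [790.0, 181.0]] dist 805.9978131175967
[709.92218018 254.86030579] [92.68206787109375, 114.51104736328125] 132.9404 [[637.0, 265.0], [715.0, 181.0], [783.0, 245.0], [705.0, 328.0]] dist 754.2832872143831
fence ((548.0635986328125, 108.7209243774414), (279.7304382324219, 23.198429107666016), 10.74351978302002) [[408.0, 94.0], [413.0, 71.0], [688.0, 123.0], [683.0, 146.0]]
[[ 450. -351.   18.]]
[[ 682. -371.   15.]]
[[581. 365.   5.]]
```

View pics/c0.png

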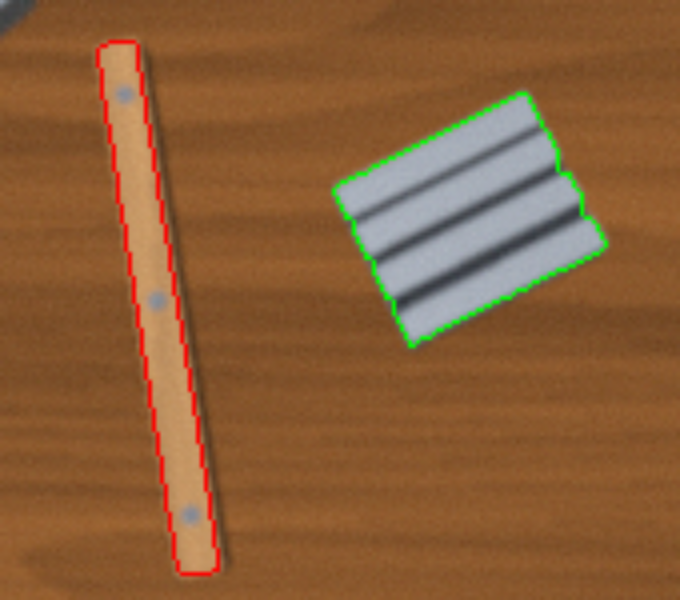

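The crop confirms it: a slotted block whose green outline measures 114×93 mm at z=40 (true size 112×90). The fence outline measures 280×23 mm. The block has to turn about +74° counter-clockwise. I'll move above the far (+x) side, turning the tool by +88° and shutting the jaws on the way.

Emit:
{"api": "move_arm", "payload": {
  "commands": "33 43.6 -5 0 0 8.8 -1;33 43.6 -5 0 0 8.8 -1;33 43.6 -5 0 0 8.8 -1;33 43.6 -5 0 0 8.8 -1;33 43.6 -5 0 0 8.8 -1;33 43.6 -5 0 0 8.8 -1;33 43.6 -5 0 0 8.8 -1;33 43.6 -5 0 0 8.8 -1;33 43.6 -5 0 0 8.8 -1;33 43.6 -5 0 0 8.8 -1",
  "newtons": 40
}}

```text
time: 1.35
tool_pos: [473.6, -196.6, 354.4]
orientation: [0.636, 0.772, -0.0, 0.0]
contact_force: [-0.1, -0.8, -0.8]
finger_gap: -0.002
grasp_force: 0.0
```

Emit:
{"api": "move_arm", "payload": {
  "commands": "33 43.6 -10 0 0 0 -1;33 43.6 -10 0 0 0 -1;33 43.6 -10 0 0 0 -1;33 43.6 -10 0 0 0 -1;31 43.6 -10 0 0 0 -1;0 0 0 0 0 0 -1"
}}

```text
time: 2.1
tool_pos: [636.7, 25.6, 303.4]
orientation: [0.635, 0.772, 0.001, -0.002]
contact_force: [0.1, 0.0, 0.3]
finger_gap: -0.002
grasp_force: 0.0
```

```bash
cat >> h.py <<'E'
U=np.array([.9825,.1864]);N=np.array([-.1864,.9825]);F=np.array([548.,108.7])
def sup(d): return 11*abs(d@N)+14.5*abs(d@U)
def plan(C,ang,side,s,lever=44,gap=10,face='long'):
    """CCW nudge; ang = direction (deg) of long axis; side +1/-1. returns tool start,end, predicted pose"""
    if face=='short': ang=ang+90
    half=45 if face=='long' else 56
    a=np.radians(ang);e1=side*np.array([np.cos(a),np.sin(a)]);e2=np.array([-e1[1],e1[0]])
    w=a+.013*s/2;d=side*np.array([-np.sin(w),np.cos(w)])
    p=C+lever*e1-half*e2-e2*sup(e2)
    st=p-d*gap;en=p+d*s
    C2=C+.35*s*d;a2=ang+np.degrees(.013*s)-(90 if face=='short' else 0)
    print('start',st.round(1),'end',en.round(1),'push vec',(en-st).round(1),'pred',C2.round(1),round(a2,1))
    return C2,a2
def ff(C): r=np.array(C)-F; return np.array([r@U,r@N])
E
python3 - <<'E'
from h import *
s=bot.read_state();print(s['time'],s['tool_pos'],s['joint_vel'])
C,a=np.array([592.3,-51.6]),117.07
C,a=plan(C,a,1,18)
C,a=plan(C,a,-1,18)
E
```

```text
2.1 [636.70681007  25.57894159 303.43719434] [ 0.05343895 -0.03881555  0.05280673  0.03652395  0.02428921  0.02885556
  0.01694304]
start [635.8  21.4] end [612.5   5.8] push vec [-23.3 -15.6] pred [587.1 -55.1] 130.5
start [ 560.9 -136.8] end [ 579.9 -116.3] push vec [19.  20.5] pred [591.3 -50.5] 143.9
```

Emit:
{"api": "move_arm", "payload": {
  "commands": "0 1 -40 0 0 0 -1;0 0 -40 0 0 0 -1;0 0 -36 0 0 0 -1;0 0 0 0 0 0 -1;-4.7 -3.1 0 0 0 0 -1;-4.7 -3.1 0 0 0 0 -1;-4.7 -3.1 0 0 0 0 -1;-4.7 -3.1 0 0 0 0 -1;-4.7 -3.1 0 0 0 0 -1;0 0 0 0 0 0 -1"
}}

```text
time: 3.35
tool_pos: [613.2, 6.5, 190.1]
orientation: [0.638, 0.77, 0.002, 0.001]
contact_force: [2.6, 3.4, 2.8]
finger_gap: 0.003
grasp_force: 2.2
```

Emit:
{"api": "move_arm", "payload": {
  "commands": "5 4 0 0 0 0 -1;0 0 50 0 0 0 -1;0 0 15 0 0 0 -1;-14 -36 0 0 0 0 -1;-14 -36 0 0 0 0 -1;-14 -36 0 0 0 0 -1;-15 -39 0 0 0 0 -1;0 0 0 0 0 0 -1;0 0 0 0 0 0 -1"
}}

```text
time: 4.47
tool_pos: [560.1, -137.6, 253.1]
orientation: [0.638, 0.77, -0.0, -0.001]
contact_force: [-1.2, 0.6, 0.8]
finger_gap: 0.004
grasp_force: 0.0
```

```bash
cat >> h.py <<'E'
def look(f,c,r=50):
    s=bot.read_state();print(s['time'],s['tool_pos'].round(1),s['contact_force'].round(1))
    im=snap('top',f);C,sz,a,B=rect('top',im,proj('top',[*c,40])[0],r=r)
    print('C',C.round(1),np.round(sz,1),'ang',round(a,1),'ff',ff(C).round(1),'rel',round(a-10.74,1));return C,a
E
python3 - <<'E'
from h import *
C,a=look('t1.png',(587,-55))
C,a=plan(C,a,-1,18)
C,a=plan(C,a,1,18)
E
```

```text
4.475 [ 560.1 -137.6  253.1] [-1.2  0.6  0.8]
C [585.7 -59.4] [ 92.5 115. ] ang 124.0 ff [   5.7 -172.2] rel 113.2
start [ 550.7 -137.4] end [ 572.  -119.2] push vec [21.2 18.2] pred [590.5 -55.3] 137.4
start [606.8  29.1] end [590.4   6.4] push vec [-16.4 -22.7] pred [586.8 -60.4] 150.8
```

View pics/t1.png

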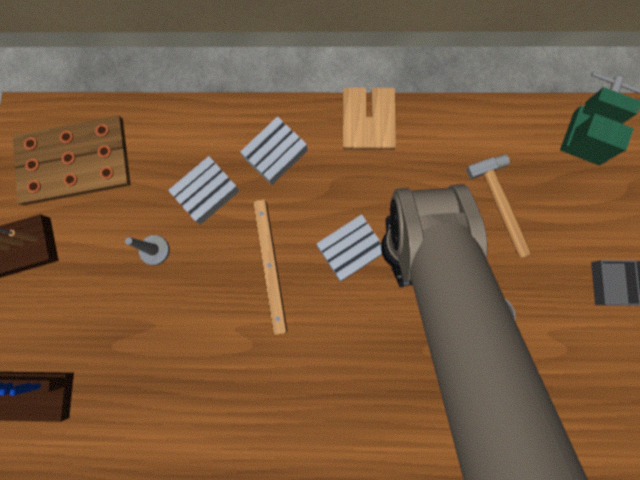

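The block (350,248) is clear, with the arm to its right, and it has turned 7° but shifted 10 mm. The inner corner of the finger made contact, so the lever was too short. I'll aim the finger's contact corner at a larger lever.

```bash
cat >> h.py <<'E'
def plan(C,ang,side,s,lever=48,gap=10,k=.013,face='long'):
    half=45
    if face=='short': ang=ang+90;half=56
    a=np.radians(ang);e1=side*np.array([np.cos(a),np.sin(a)]);e2=np.array([-e1[1],e1[0]])
    w=a+k*s/2;d=side*np.array([-np.sin(w),np.cos(w)])
    cor=11*np.sign(d@N)*N+14.5*np.sign(d@U)*U
    p=C+lever*e1-half*e2-cor
    st=p-d*gap;en=p+d*s
    C2=C+.35*s*d;a2=ang+np.degrees(k*s)-(90 if face=='short' else 0)
    print('corner off',(cor@e1).round(1),'start',st.round(1),'end',en.round(1),'vec',(en-st).round(1),'pred',C2.round(1),round(a2,1))
    return C2,a2
E
python3 - <<'E'
from h import *
C,a=np.array([585.7,-59.4]),124.
C,a=plan(C,a,-1,22)
C,a=plan(C,a,1,20)
E
```

```text
corner off -4.4 start [ 555.6 -144.6] end [ 579.3 -123.1] vec [23.7 21.5] pred [591.4 -54.2] 140.4
corner off 0.8 start [600.6  33. ] end [584.7   7.6] vec [-16.  -25.4] pred [587.7 -60.2] 155.3
```

Emit:
{"api": "move_arm", "payload": {
  "commands": "-4.5 -7 -15 0 0 0 -1;0 0 -50 0 0 0 -1;0 0 0 0 0 0 -1;4.7 4.3 0 0 0 0 -1;4.7 4.3 0 0 0 0 -1;4.7 4.3 0 0 0 0 -1;4.7 4.3 0 0 0 0 -1;4.7 4.3 0 0 0 0 -1;0 0 0 0 0 0 -1"
}}

```text
time: 5.65
tool_pos: [580.3, -123.5, 189.8]
orientation: [0.638, 0.77, 0.0, 0.001]
contact_force: [-0.2, -2.6, 1.5]
finger_gap: 0.001
grasp_force: 0.8
```

Emit:
{"api": "move_arm", "payload": {
  "commands": "-6 -6 0 0 0 0 -1;0 0 50 0 0 0 -1;0 -30 15 0 0 0 -1;0 -40 0 0 0 0 -1;0 0 0 0 0 0 -1;0 0 0 0 0 0 -1"
}}

```text
time: 6.4
tool_pos: [573.2, -198.3, 253.6]
orientation: [0.638, 0.77, 0.001, -0.0]
contact_force: [0.2, 1.0, -0.5]
finger_gap: 0.0
grasp_force: 0.0
```

```bash
python3 - <<'E'
from h import *
C,a=look('t2.png',(590,-55))
C,a=plan(C,a,1,22)
E
```

```text
6.4 [ 573.2 -198.3  253.6] [ 0.2  1.  -0.5]
C [591.  -46.7] [ 92.8 115.5] ang 133.0 ff [  13.3 -160.7] rel 122.2
corner off -1.6 start [609.6  40.4] end [589.6  15.4] vec [-20.1 -24.9] pred [586.1 -52.7] 149.4
```

```bash
python3 - <<'E'
from h import *
vs=[]
for f,c in(('t1.png',(586,-59)),('t2.png',(591,-47))):
    im=cv2.imread('pics/'+f)[:,:,::-1].copy();p=proj('top',[*c,40])[0]
    C,_,_,B=rect('top',im,p,r=50)
    q=proj('top',np.c_[B,[40]*4]);x,y=(p-45).astype(int)
    v=cv2.resize(im[y:y+90,x:x+90,::-1],None,fx=4.4,fy=4.4,interpolation=cv2.INTER_CUBIC)
    cv2.polylines(v,[((q-[x,y]+.5)*4.4).astype(np.int32)],True,(0,255,0),1);vs.append(v)
    print(B.round(1).tolist())
cv2.imwrite('pics/c1.png',np.hstack(vs))
E
```

```text
[[515.2000122070312, -37.5], [579.5, -132.89999389648438], [656.2000122070312, -81.30000305175781], [591.9000244140625, 14.100000381469727]]
[[517.7000122070312, -36.099998474121094], [596.4000244140625, -120.5999984741211], [664.2999877929688, -57.400001525878906], [585.5999755859375, 27.100000381469727]]
```

View pics/c1.png

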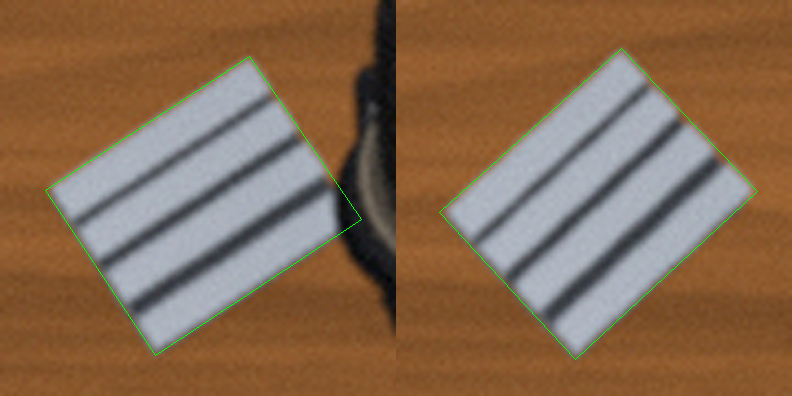

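Both outlines fit well. The block pivots about the far end of the pushed face, about 9° per 22 mm, so I'll use alternating, longer nudges.

Emit:
{"api": "move_arm", "payload": {
  "commands": "7.3 47.7 0 0 0 0 -1;7.3 47.7 0 0 0 0 -1;7.3 47.7 0 0 0 0 -1;7.3 47.7 0 0 0 0 -1;7.3 47.7 0 0 0 0 -1;0 0 -15 0 0 0 -1;0 0 -50 0 0 0 -1;0 0 0 0 0 0 -1;-4.8 -5.9 0 0 0 0 -1;-4.8 -5.9 0 0 0 0 -1"
}}

```text
time: 7.7
tool_pos: [601.0, 27.5, 190.7]
orientation: [0.638, 0.77, 0.002, 0.001]
contact_force: [0.3, 2.6, -0.6]
finger_gap: -0.001
grasp_force: 1.4
```

Emit:
{"api": "move_arm", "payload": {
  "commands": "-4.8 -5.9 0 0 0 0 -1;-4.8 -5.9 0 0 0 0 -1;-4.8 -5.9 0 0 0 0 -1;0 0 0 0 0 0 -1;6 7 0 0 0 0 -1;0 0 50 0 0 0 -1;-15 -50 15 0 0 0 -1;-5 -60 0 0 0 0 -1;0 -60 0 0 0 0 -1;0 -40 0 0 0 0 -1"
}}

```text
time: 8.95
tool_pos: [571.2, -197.5, 253.5]
orientation: [0.64, 0.769, -0.002, 0.0]
contact_force: [1.3, -0.1, -0.1]
finger_gap: -0.0
grasp_force: 0.0
```

```bash
python3 - <<'E'
from h import *
C,a=look('t3.png',(586,-57))
C,a=plan(C,a,-1,28,k=.0075)
E
```

```text
8.95 [ 571.2 -197.5  253.5] [ 1.3 -0.1 -0.1]
C [586.7 -63. ] [ 91.8 115.8] ang 144.5 ff [   6.1 -176. ] rel 133.7
corner off 2.1 start [ 582.6 -149.8] end [ 601.3 -116.7] vec [18.7 33.1] pred [591.6 -54.5] 156.5
```

Emit:
{"api": "move_arm", "payload": {
  "commands": "11.4 47.7 -15 0 0 0 -1;0 0 0 0 0 0 -1;0 0 -50 0 0 0 -1;0 0 0 0 0 0 -1;3.7 6.6 0 0 0 0 -1;3.7 6.6 0 0 0 0 -1;3.7 6.6 0 0 0 0 -1;3.7 6.6 0 0 0 0 -1;3.7 6.6 0 0 0 0 -1;0 0 0 0 0 0 -1"
}}

```text
time: 10.25
tool_pos: [602.9, -111.9, 189.9]
orientation: [0.638, 0.77, 0.001, 0.001]
contact_force: [0.6, -1.9, 0.6]
finger_gap: 0.004
grasp_force: 0.7
```

Emit:
{"api": "move_arm", "payload": {
  "commands": "-4 -7 0 0 0 0 -1;0 0 50 0 0 0 -1;0 -40 15 0 0 0 -1;0 -50 0 0 0 0 -1;0 0 0 0 0 0 -1;0 0 0 0 0 0 -1"
}}

```text
time: 11.0
tool_pos: [597.4, -208.6, 253.3]
orientation: [0.638, 0.77, 0.001, -0.001]
contact_force: [0.7, 1.2, 0.2]
finger_gap: -0.001
grasp_force: 0.0
```

```bash
python3 - <<'E'
from h import *
C,a=look('t4.png',(591,-50))
C,a=plan(C,a,1,28,k=.0075)
E
```

```text
11.0 [ 597.4 -208.6  253.3] [0.7 1.2 0.2]
C [587.5 -43.1] [ 91.8 115.8] ang 158.1 ff [  10.5 -156.5] rel 147.4
corner off 6.3 start [574.6  39.6] end [564.2   3.1] vec [-10.4 -36.6] pred [584.8 -52.6] 170.2
```

Emit:
{"api": "move_arm", "payload": {
  "commands": "-4.6 49.6 0 0 0 0 -1;-4.6 49.6 0 0 0 0 -1;-4.6 49.6 0 0 0 0 -1;-4.6 49.6 0 0 0 0 -1;-4.6 49.6 0 0 0 0 -1;0 0 -15 0 0 0 -1;0 0 -50 0 0 0 -1;0 0 0 0 0 0 -1;-2.1 -7.3 0 0 0 0 -1;-2.1 -7.3 0 0 0 0 -1"
}}

```text
time: 12.3
tool_pos: [571.4, 23.8, 190.5]
orientation: [0.638, 0.77, 0.001, 0.001]
contact_force: [-0.5, 3.2, -0.4]
finger_gap: -0.004
grasp_force: 1.5
```

Emit:
{"api": "move_arm", "payload": {
  "commands": "-2.1 -7.3 0 0 0 0 -1;-2.1 -7.3 0 0 0 0 -1;-2.1 -7.3 0 0 0 0 -1;0 0 0 0 0 0 -1;2 8 0 0 0 0 -1;0 0 50 0 0 0 -1;10 -50 15 0 0 0 -1;20 -60 0 0 0 0 -1;20 -60 0 0 0 0 -1;0 -40 0 0 0 0 -1"
}}

```text
time: 13.55
tool_pos: [616.5, -202.9, 253.7]
orientation: [0.639, 0.769, -0.001, 0.001]
contact_force: [-0.9, 0.2, -0.4]
finger_gap: -0.003
grasp_force: 0.0
```

```bash
python3 - <<'E'
from h import *
C,a=look('t5.png',(584,-57))
C,a=plan(C,a,-1,24,k=.0085)
E
```

```text
13.55 [ 616.5 -202.9  253.7] [-0.9  0.2 -0.4]
C [589.8 -61.1] [ 91.9 115.7] ang 168.6 ff [   9.5 -174.6] rel 157.9
corner off 9.3 start [ 614.9 -138.1] end [ 618.1 -104.3] vec [ 3.3 33.8] pred [590.7 -52.7] 180.3
```

Emit:
{"api": "move_arm", "payload": {
  "commands": "1.2 32 0 0 0 0 -1;1.2 32 -15 0 0 0 -1;0 0 0 0 0 0 -1;0 0 -50 0 0 0 -1;0 0 0 0 0 0 -1;0.7 7 0 0 0 0 -1;0.7 7 0 0 0 0 -1;0.7 7 0 0 0 0 -1;0.7 7 0 0 0 0 -1;0.7 7 0 0 0 0 -1"
}}

```text
time: 14.85
tool_pos: [623.2, -100.5, 190.6]
orientation: [0.638, 0.77, 0.0, 0.003]
contact_force: [3.0, -5.0, 1.8]
finger_gap: 0.004
grasp_force: 2.5
```

Emit:
{"api": "move_arm", "payload": {
  "commands": "0 0 0 0 0 0 -1;0 -8 0 0 0 0 -1;0 0 50 0 0 0 -1;0 -40 15 0 0 0 -1;0 -50 0 0 0 0 -1;0 0 0 0 0 0 -1;0 0 0 0 0 0 -1"
}}

```text
time: 15.72
tool_pos: [621.3, -197.0, 253.0]
orientation: [0.638, 0.77, 0.0, -0.001]
contact_force: [0.6, -0.3, 0.8]
finger_gap: 0.001
grasp_force: 0.0
```

```bash
python3 - <<'E'
from h import *
C,a=look('t6.png',(590,-50))
C,a=plan(C,a,1,24,k=.0085,lever=52)
E
```

```text
15.725 [ 621.3 -197.   253. ] [ 0.6 -0.3  0.8]
C [583.1 -43.6] [ 90.2 113.9] ang 0.5 ff [   6.1 -156.2] rel -10.2
corner off 12.3 start [ 624.5 -111.6] end [620.7 -77.8] vec [-3.8 33.8] pred [582.2 -35.3] 12.2
```

```bash
python3 - <<'E'
from h import *
C,a=plan(np.array([583.1,-43.6]),180.5,1,24,k=.0085,lever=52)
E
```

```text
corner off 12.3 start [541.8  24.4] end [545.6  -9.4] vec [  3.8 -33.8] pred [584.  -51.9] 192.2
```

Emit:
{"api": "move_arm", "payload": {
  "commands": "-15.9 44.3 0 0 0 0 -1;-15.9 44.3 0 0 0 0 -1;-15.9 44.3 0 0 0 0 -1;-15.9 44.3 0 0 0 0 -1;-15.9 44.3 0 0 0 0 -1;0 0 -15 0 0 0 -1;0 0 -50 0 0 0 -1;0 0 0 0 0 0 -1;0.8 -6.8 0 0 0 0 -1;0.8 -6.8 0 0 0 0 -1"
}}

```text
time: 17.02
tool_pos: [544.6, 10.5, 190.2]
orientation: [0.638, 0.77, 0.001, 0.0]
contact_force: [-1.4, 3.7, 0.3]
finger_gap: -0.001
grasp_force: 2.0
```

Emit:
{"api": "move_arm", "payload": {
  "commands": "0.8 -6.8 0 0 0 0 -1;0.8 -6.8 0 0 0 0 -1;0.8 -6.6 0 0 0 0 -1;0 0 0 0 0 0 -1;0 8 0 0 0 0 -1;0 0 50 0 0 0 -1;15 -50 15 0 0 0 -1;20 -60 0 0 0 0 -1;20 -60 0 0 0 0 -1;20 -40 0 0 0 0 -1"
}}

```text
time: 18.27
tool_pos: [621.1, -214.8, 254.0]
orientation: [0.639, 0.769, -0.001, 0.001]
contact_force: [0.2, 1.5, 0.6]
finger_gap: 0.002
grasp_force: 0.0
```

```bash
python3 - <<'E'
from h import *
C,a=look('t7.png',(584,-57))
E
```

```text
18.275 [ 621.1 -214.8  254. ] [0.2 1.5 0.6]
C [592.3 -57.7] [ 92.2 114.9] ang 11.2 ff [  12.5 -171.7] rel 0.4
```

Now parallel to within 0.4°, with the centre 6 mm from where it started and about 114 mm of clear space to the fence. Next I open the jaws to push with two fingertips on the long side, straight along the fence normal.

Emit:
{"api": "move_arm", "payload": {
  "commands": "0 0 0 0 0 0 0.6;-5.4 30 0 0 0 0 0.6;-5.4 30 0 0 0 0 0.6;-5.3 30.3 -20 0 0 0 0.6;0 0 -50 0 0 0 0.6;0 0 0 0 0 0 0.6;-1.1 5.9 0 0 0 0 0.6;-1.1 5.9 0 0 0 0 0.6;-1.1 5.9 0 0 0 0 0.6"
}}

```text
time: 19.45
tool_pos: [602.4, -104.1, 185.7]
orientation: [0.639, 0.769, -0.0, 0.003]
contact_force: [0.7, -5.4, 1.7]
finger_gap: 0.8
grasp_force: 2.8
```

```bash
python3 - <<'E'
from h import *
look('t8.png',(591,-52),r=45)
s=bot.read_state();print(s['orientation'],s['finger_gap'],s['wrist_torque'])
E
```

```text
19.45 [ 602.4 -104.1  185.7] [ 0.7 -5.4  1.7]
C [605.3 -69.7] [135.4 138.6] ang 101.8 ff [  23.  -185.9] rel 91.1
[6.38258271e-01 7.69819385e-01 2.26664558e-04 2.10766051e-03] 0.8013731669365157 [-0.93589048 -0.04912319  0.01279933]
```

View pics/t8.png

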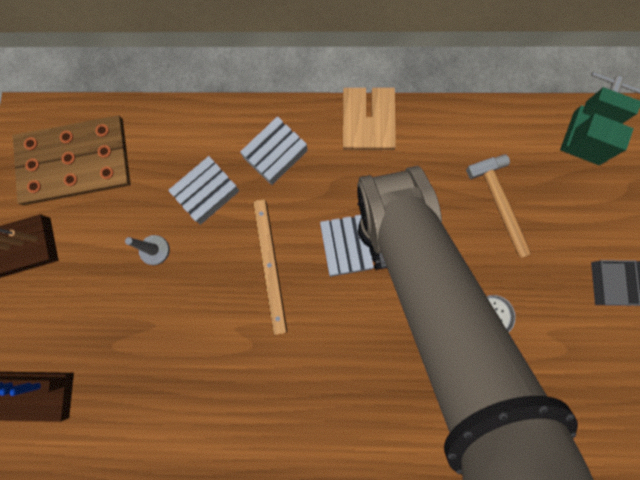

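The block (roughly (345,245)) looks parallel to the fence, both fingertips are against its long side, and 5.4 N shows contact. Pushing on.

Emit:
{"api": "move_arm", "payload": {
  "commands": "-1.4 7.5 0 0 0 0 0.6;-1.4 7.5 0 0 0 0 0.6;-1.4 7.5 0 0 0 0 0.6;-1.4 7.5 0 0 0 0 0.6;-1.4 7.5 0 0 0 0 0.6;-1.4 7.5 0 0 0 0 0.6;-1.4 7.5 0 0 0 0 0.6;-1.4 7.5 0 0 0 0 0.6"
}}

```text
time: 20.5
tool_pos: [591.5, -44.4, 185.6]
orientation: [0.639, 0.769, -0.0, 0.003]
contact_force: [1.2, -6.7, 4.9]
finger_gap: 0.797
grasp_force: 3.3
```

```bash
python3 - <<'E'
from h import *
s=bot.read_state();C=s['tool_pos'][:2]+56*N;print(s['tool_pos'],ff(s['tool_pos'][:2]),s['contact_force'],s['orientation'])
im=snap('top','t9.png')
p=proj('top',[*C,40])[0].astype(int);x,y=p-[70,60]
cv2.imwrite('pics/c9.png',cv2.resize(im[y:y+120,x:x+140,::-1],None,fx=5,fy=5,interpolation=cv2.INTER_CUBIC))
E
```

```text
[591.47035035 -44.35842018 185.63128804] [  14.1795297  -158.48277113] [ 1.19056257 -6.70477152  4.92312741] [ 6.38823620e-01  7.69348770e-01 -6.99691975e-05  2.61679195e-03]
```

View pics/c9.png

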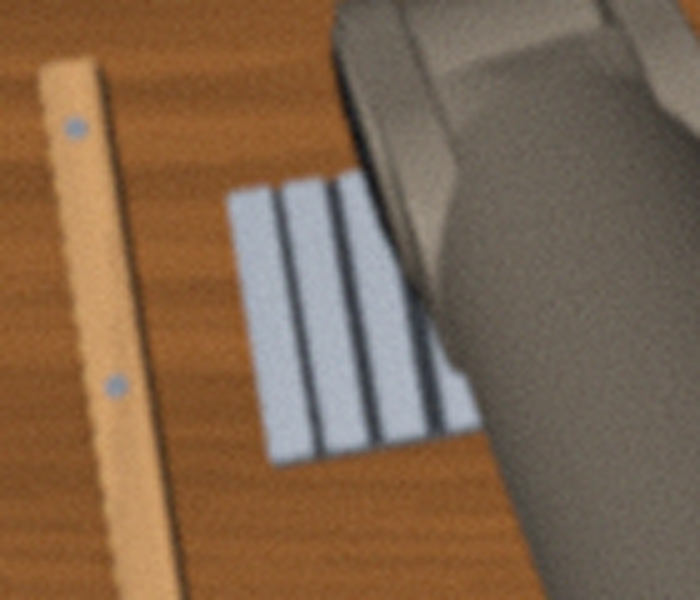

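The crop shows the block's leading edge running from (228,193) to (270,465), close to parallel with the fence face, with clear space between. I'll fit that edge to measure the angle and the gap.

```bash
python3 - <<'E'
from h import *
im=cv2.imread('pics/t9.png')[:,:,::-1].copy()
hsv=cv2.cvtColor(im,cv2.COLOR_RGB2HSV)
C=np.array([591.47,-44.36])+56*N;p=proj('top',[*C,40])[0].astype(int);x,y=p-[70,60]
sub=hsv[y:y+120,x:x+140].astype(int)
P=[]
for r in range(42,90):
    s=sub[r,:,1];j=40+np.argmax(s[40:]<75)
    f=(s[j-1]-75)/(s[j-1]-s[j]);P.append((x+j-1+f,y+r))
W=ray('top',P,40)[:,:2];v=cv2.fitLine(W.astype(np.float32),cv2.DIST_HUBER,0,.01,.01).ravel()
print('edge ang',np.degrees(np.arctan2(v[1],v[0]))%180,'mid n',ff(v[2:]))
# fence near edge, from t0 unobstructed and from t9
for f in('t0.png','t9.png'):
    g=cv2.cvtColor(cv2.imread('pics/'+f),cv2.COLOR_BGR2HSV)[:,:,2].astype(int);Q=[]
    for r in range(215,325):
        c=int(267+(r-201)*20/132);dd=g[r,c:c+14];j=np.argmin(np.diff(dd));Q.append((c+j+.5,r))
    W=ray('top',Q,35)[:,:2];v=cv2.fitLine(W.astype(np.float32),cv2.DIST_HUBER,0,.01,.01).ravel()
    print('fence face',np.degrees(np.arctan2(v[1],v[0]))%180,ff(v[2:]))
E
```

```text
edge ang 10.456698 mid n [ 10.22494203 -57.4489013 ]
fence face 9.8837385 [-19.18122559 -29.79864949]
fence face 9.03786 [-14.23148538 -27.14090581]
```

Block edge at 10.5° against the fence's 10.7°, with about 45 mm to go.

Emit:
{"api": "move_arm", "payload": {
  "commands": "-1.3 7 0 0 0 0 0.6;-1.3 7 0 0 0 0 0.6;-1.3 7 0 0 0 0 0.6;-1.3 7 0 0 0 0 0.6;-1.1 5.5 0 0 0 0 0.6;-0.6 3 0 0 0 0 0.6;-0.4 2 0 0 0 0 0.6"
}}

```text
time: 21.42
tool_pos: [584.3, -5.9, 185.5]
orientation: [0.639, 0.769, -0.0, 0.003]
contact_force: [0.7, -7.6, 4.6]
finger_gap: 0.802
grasp_force: 3.6
```

Emit:
{"api": "move_arm", "payload": {
  "commands": "-0.4 2 0 0 0 0 0.6;-0.4 2 0 0 0 0 0.6"
}}

```text
time: 21.68
tool_pos: [583.6, -2.2, 185.6]
orientation: [0.639, 0.769, -0.0, 0.003]
contact_force: [1.3, -7.5, 5.1]
finger_gap: 0.801
grasp_force: 3.6
```

Emit:
{"api": "move_arm", "payload": {
  "commands": "-0.4 2 0 0 0 0 0.6;-0.2 1 0 0 0 0 0.6"
}}

```text
time: 21.92
tool_pos: [583.1, 0.3, 185.5]
orientation: [0.639, 0.769, -0.0, 0.003]
contact_force: [2.7, -9.4, 4.6]
finger_gap: 0.797
grasp_force: 4.8
```

Emit:
{"api": "move_arm", "payload": {
  "commands": "-0.2 1 0 0 0 0 0.6;0 0 0 0 0 0 0.6"
}}

```text
time: 22.18
tool_pos: [583.0, 0.4, 185.6]
orientation: [0.639, 0.769, -0.001, 0.003]
contact_force: [2.7, -9.0, 5.2]
finger_gap: 0.797
grasp_force: 5.0
```

Emit:
{"api": "move_arm", "payload": {
  "commands": "-0.2 1 0 0 0 0 0.6;0 0 0 0 0 0 0.6"
}}

```text
time: 22.42
tool_pos: [583.0, 0.6, 185.6]
orientation: [0.639, 0.769, -0.001, 0.004]
contact_force: [2.4, -11.1, 4.2]
finger_gap: 0.799
grasp_force: 5.8
```

```bash
python3 - <<'E'
from h import *
s=bot.read_state();print(s['contact_force'],s['wrist_torque'],ff(s['tool_pos'][:2]))
a=bot.capture('top');b=bot.capture('side');C=s['tool_pos'][:2]+56*N
def crop(im,n,w):
    p=proj(n,[*C,40])[0].astype(int);x,y=p-[w,w];return cv2.resize(im[y:y+2*w,x:x+2*w,::-1],(400,400),interpolation=cv2.INTER_CUBIC)
cv2.imwrite('pics/c10.png',np.hstack([crop(a,'top',50),crop(b,'side',55)]))
E
```

```text
[  2.38483129 -11.10794037   4.17787102] [-2.26801847 -0.47425708  0.23211947] [  14.22846368 -112.70373542]
```

View pics/c10.png

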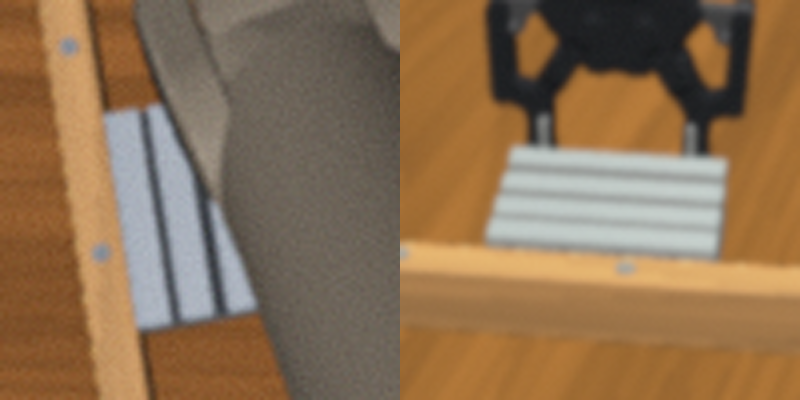

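The top view shows the block's leading edge against the fence face with no visible gap. In the side view there may be a hairline gap at the right. I'll press gently a bit more to seat it.

Emit:
{"api": "move_arm", "payload": {
  "commands": "-0.2 1 0 0 0 0 0.6;0 0 0 0 0 0 0.6;-0.2 1 0 0 0 0 0.6;0 0 0 0 0 0 0.6"
}}

```text
time: 23.02
tool_pos: [582.9, 1.0, 185.6]
orientation: [0.639, 0.769, -0.002, 0.005]
contact_force: [3.4, -14.5, 5.6]
finger_gap: 0.8
grasp_force: 7.4
```

Emit:
{"api": "move_arm", "payload": {
  "commands": "-0.2 1 0 0 0 0 0.6;0 0 0 0 0 0 0.6;-0.2 1 0 0 0 0 0.6;0 0 0 0 0 0 0.6"
}}

```text
time: 23.52
tool_pos: [582.8, 1.4, 185.7]
orientation: [0.639, 0.769, -0.003, 0.006]
contact_force: [4.7, -17.4, 4.1]
finger_gap: 0.804
grasp_force: 8.9
```

Emit:
{"api": "move_arm", "payload": {
  "commands": "1 -5 0 0 0 0 0.6;2 -10 0 0 0 0 0.6;2 -15 0 0 0 0 0.6;0 0 50 0 0 0 0.6;0 -50 15 0 0 0 0.6;0 -60 0 0 0 0 0.6;0 -60 0 0 0 0 0.6;0 0 0 0 0 0 0.6;0 0 0 0 0 0 0.6"
}}

```text
time: 24.65
tool_pos: [585.2, -190.5, 248.4]
orientation: [0.638, 0.77, 0.001, -0.001]
contact_force: [-0.5, 0.8, 0.1]
finger_gap: 0.804
grasp_force: 0.0
```

```bash
python3 - <<'E'
from h import *
C0=F-57.5*N+10*U
im=snap('top','t11.png');b=bot.capture('side')
hsv=cv2.cvtColor(im,cv2.COLOR_RGB2HSV)
m=((hsv[:,:,1]<70)&(hsv[:,:,2]>110)).astype(np.uint8);w=np.zeros_like(m)
p=proj('top',[*C0,40])[0].astype(int);cv2.circle(w,tuple(int(i) for i in p),45,1,-1);m&=w
m=cv2.morphologyEx(m,cv2.MORPH_OPEN,np.ones((5,5)))
m=cv2.morphologyEx(m,cv2.MORPH_CLOSE,np.ones((9,9)))
k=max(cv2.findContours(m,0,2)[0],key=cv2.contourArea)
P=ray('top',k[:,0,:],40)[:,:2].astype(np.float32);R=cv2.minAreaRect(P);print(R,'ff',ff(R[0]),bot.read_state()['tool_pos'])
def crop(im,n,w):
    p=proj(n,[*C0,40])[0].astype(int);x,y=p-[w,w];return cv2.resize(im[y:y+2*w,x:x+2*w,::-1],(400,400),interpolation=cv2.INTER_CUBIC)
cv2.imwrite('pics/c11.png',np.hstack([crop(im,'top',45),crop(b,'side',45)]))
E
```

```text
((572.1353759765625, 53.86690902709961), (115.31855773925781, 91.52535247802734), 10.624006271362305) ff [ 13.49211874 -58.37234596] [ 585.57086078 -188.73163939  248.6404528 ]
```

View pics/c11.png

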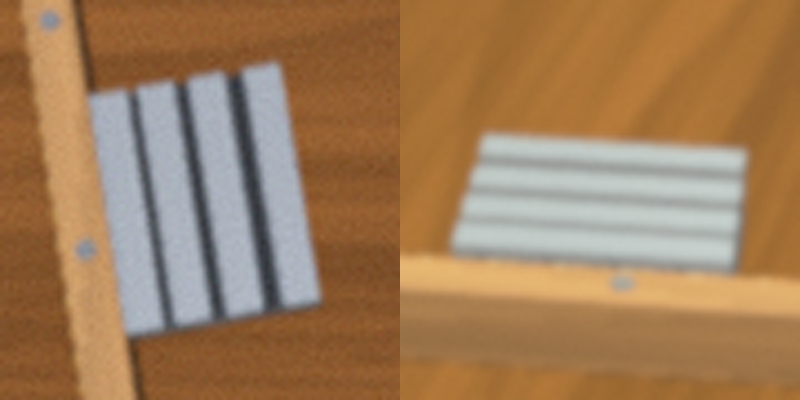

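The block lies flush: its angle is 10.6° against the fence's 10.7°, its centre is at n = -58.4 mm (nominal -57.5), and both views show no gap. The robot is clear, so I'm handing in.

```bash
python3 -c "
from workcell import bot
print(bot.finish_job())"
```

```text
the job is handed in; nothing more can be done
None
```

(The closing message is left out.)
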